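Close up a row of tiles on the decorating board

ROBOT

A 6-joint arm with a two-finger parallel gripper is mounted at the origin on the work surface. World frame = base frame: x ahead of the robot, y to its left, z up, the work surface at z = 0. Lengths are in mm, angles in rad, forces in N, time in s.
With the tool pointing down it reaches from about 300 to 1000 mm from the base axis. Payload 5.1 kg.
Tool frame: the origin (TCP) lies at the very end of the fingers, on their centre line; the grasp point (between the pads) lies robot.grip_depth behind it (robot.grip_depth is the distance from the TCP to the grasp point, in mm); z points along the fingers, y is the line along which they close (so a half turn about z gives the same grasp; the last joint's range is limited). The gripper opens to 95 mm and grips with 3 to 60 N. Pads are 20 mm wide; open, the fingers measure 119 mm over their backs; the gripper's body (75 mm by 180 mm) begins 59 mm behind the grasp point.
Start: joints at [-1.355, 0.124, 1.65, -0, 1.367, -0.083], TCP at [191.31, -621.196, 214.656] pointing down, gripper open.
Joint ranges: [-2.61, 2.61], [-1.02, 2.33], [0.03, 2.71], [-1.35, 4.49], [0.32, 2.68], [-2.91, 2.91]. Speed limits (rad/s): [2.57, 2.57, 3.14, 3.14, 3.14, 3.14].

INTERFACE

Orientations are given as a 3x3 rotation matrix whose columns are the frame's x, y, z axes.
In Python, from plant import sense, cams, robot gives the robot as it stands.
- The arm moves only by the tool drive_tool, never from a script. Its argument "moves" is text: rows parted by semicolons, each of 6 numbers parted by spaces: the shift along the tool's x, y, z in mm, then the turn, a rotation vector about the tool's x, y, z in rad. A call has 1 to 8 rows; each row shifts and turns the commanded pose from where the row before left it, along the tool's axes as they then stand; what a row does not reach is not made up. A row lasts 1/8 s, in which the tool goes at most 62.5 mm and 10.7 degrees, less where a joint would pass 70% of its speed; a pose out of reach is approached as far as the arm can. A call with a gripper value outside its range is refused whole. "fingers" is the finger opening in mm, from 0 to 95.1, set as the call begins (left out, the last holds). The fingers move at their own pace and stop on an object; the grip force is fixed at half the most. Time passes only in rows, so rows that do not move let the fingers close. It gives the time, the measured TCP pose, the force, the opening and the grip force at its end, in the units of the state.
- sense(): the state, without advancing time (a new reading comes with each control period).
- cams.read_camera(name): name is "scene" or "side" or "wrist"; returns a dict with "img" (384x512x3 uint8, red, green, blue), "fx", "fy", "cx", "cy" (pixels), "R" (3x3) and "t" (3): a world point X has camera coordinates R X + t; the wrist camera has in their place "hand_eye" (4x4, takes a point from camera to tool coordinates, whose origin is the TCP and whose axes are the flange's). Camera axes: x right, y down, z forward; pixel columns grow to the right and rows downward; lengths in mm; the calibration is good to about 2 mm. A picture is of the moment at which its call begins: read the wrist's pose just before it. There is no depth.
- robot.job_done(): hands the job in; it is judged then, once.
Trained networks look in a picture, given as the dict that the camera call returned (one of the last four; its "shot" number tells which), for a name from the list of things; names that differ only in an ending like _2 or _b are one class to them, and where a whole thing is asked for, a point or a joint stands for the part that bears it (a point fixed in the world has none). Each returns a list of dicts, best first, with "score" (0 to 1); they miss things now and then, are a little off and sometimes report something else, mostly with a low value. They report only what shows in the picture. A call takes as long as a camera call. They do not tell look-alikes from the thing itself.
- cams.boxes_of(picture, thing): "position" ([x, y, z] in mm, in world coordinates, good to about 4 mm: the middle of the surface that is visible of it).
- cams.regions_of(picture, thing): "mask" (384x512 bool, what is visible of it).
The state is a dict: "clock": time; "qpos": joint angles; "joint_vel": joint speeds; "tau": joint torques, N m; "tcp_pos": TCP position; "tool_rot": TCP orientation; "ft_force": force on the tool from outside, world axes, zero at the start; "moment": the same for the moment, N m; "gripper_width": opening from 0.0 (shut) to 1.0 (fully open); "finger_force": force on a finger pad.
Only numpy, scipy, OpenCV 4.12 (cv2) and the standard library are available. Lean on these libraries where they do the work, as an engineer would, in place of code of your own. Each camera call takes 0.05 s, during which the arm holds its last target. There are 200 camera calls.

TASK

Get the row of five square tiles on the wooden decorating board ready for banding: push on the outer face of the last tile alone, touching none of the others, so that all five slide along the board together, staying closed up, until the first is fully home against the end stop and there are no gaps. Then push the wooden turn-button on the rail round until it lies square across the lane, behind the last tile, so the row cannot slip back. It is all done by pushing: do not pick up any tile, and leave everything else on the bench where it is.

Things in the scene. Friction and masses are not known exactly. Their poses are not given: they have to be found in the camera images.
- board: wooden decorating board, 108 x 520 mm, screwed to the bench. Origin on the bench, on the lane's centre line; y runs along the lane away from the end stop, x across it (away from the robot), z up. White bed at z = 18 mm. Lane 63 mm wide (x = -31.5 to 31.5), between a near lip (12 mm wide) and a far rail (28 mm wide), both with tops at z = 26 mm. Lane open at its y = 270 mm end
- stop_face (a point): centre of the face of the end stop (dark wood across the lane, top at z = 42 mm): board x = 0, y = -220, z = 27 mm. With the row home against it the tiles' centres are at board y = -190, -130, -70, -10 and 50 mm and the row's open end at y = 80 mm. The row starts closed up, 55 to 123 mm short of home
- tile_1: square unglazed terracotta tile, 60 x 60 x 18 mm, 120 g, with a 1 mm relief rosette on top, loose in the board's lane; origin at the centre of its underside, z up, y along the lane away from the end stop. First of the row, nearest the end stop
- tile_2: square unglazed terracotta tile, 60 x 60 x 18 mm, 120 g, with a 1 mm relief rosette on top, loose in the board's lane; origin at the centre of its underside, z up, y along the lane away from the end stop. Second of the row
- tile_3: square unglazed terracotta tile, 60 x 60 x 18 mm, 120 g, with a 1 mm relief rosette on top, loose in the board's lane; origin at the centre of its underside, z up, y along the lane away from the end stop. Third of the row
- tile_4: square unglazed terracotta tile, 60 x 60 x 18 mm, 120 g, with a 1 mm relief rosette on top, loose in the board's lane; origin at the centre of its underside, z up, y along the lane away from the end stop. Fourth of the row
- tile_5: square unglazed terracotta tile, 60 x 60 x 18 mm, 120 g, with a 1 mm relief rosette on top, loose in the board's lane; origin at the centre of its underside, z up, y along the lane away from the end stop. Fifth and last of the row: its outer face, 30 mm from its centre in +y, is the open end to push on
- keeper (a joint): angle (rad) of the turn-button: 0 = arm along the far rail pointing to the board's +y (away from the end stop); grows as it turns anticlockwise seen from above, in over the lane; 1.57 = square across the lane, where it meets its limit (1.58); negative = swung outwards, clear of the board. Turns stiffly (0.03 N m), stays where it is left; starts between -0.5 and 0
- keeper_pivot (a point): pivot screw of the turn-button, on the far rail: board x = 45.5, y = 91, z = 26 mm. The turn-button is a dark wooden arm, 16 mm wide, 14 mm thick (z = 26.5 to 40.5 mm), with round ends, reaching 62 mm from the pivot. Square across, its edge stands 3 mm behind the tail of a row that is home; a tail a few mm short is nudged home by it
- keeper_peg (a point): on the turn-button's top face (z = 40.5 mm), 50 mm from the pivot along the arm's centre line: foot of the upright finger peg, 12 mm across and 18 mm high. The arm or the peg may be pushed
- tumbler: bystander: upturned terracotta tumbler, 90 mm across, 115 mm high, beyond the board; origin under its centre
- slip_trailer: bystander: red rubber slip-trailer bulb lying on its side with a black nozzle, 150 mm long, 58 mm high, on the robot's side of the board; origin under its middle
- rib: bystander: flat wooden rib, 46 x 106 x 6 mm, beyond the board; origin under its centre
- loop_tool: bystander: wooden-handled loop tool lying on the bench, 185 mm long, on the robot's side of the board; origin under the handle's middle
- kiln_prop: bystander: hollow square kiln prop, 38 x 38 x 75 mm, standing on the robot's side of the board; origin under its centre
- stick_jar: bystander: blue jar of bamboo sticks, 80 mm across, 200 mm high, to the right; origin under its centre
- bowl: bystander: green bowl, 130 mm across, 55 mm high, to the left; origin under its centre
Not all that is in view belongs to the job. What is shaped like the tile_5 but purple or turquoise is not meant.

How it is judged:
By the outcome, as a careful person would: the job done as asked, in the order asked, and still so for the second after the job is handed in, with the robot touching nothing.
It also fails if it takes over 51 s, if anything falls off the work surface, if the arm or the gripper's body presses on something with over 40 N, if the wrist force passes 120 N, or if a joint passes its speed limit or range.

## Working session

There is one attempt and no reset: what is moved stays moved. The work goes in short steps, Python scripts to look and compute and a tool call to move; the robot and the scene stay as the last step left them, time stands still between calls to the robot, and variables do not carry over. Pictures are saved under pics/ and viewed, at most 10 in all, crops included, and the job is handed in when it is done.

Besides the shell and the picture viewer there is one more tool, called after "Request:" by a JSON object that holds its "method" and its "body", one argument or row to a line. drive_tool: Moves the arm, as the interface text tells. Its arguments: {"type":"object","properties":{"moves":{"type":"string"},"fingers":{"type":"number"}},"required":["moves"]}

```bash
mkdir -p pics; python3 - <<'E'
from plant import sense,cams,robot
import cv2,numpy as np
s=sense();print(s['clock'],s['tcp_pos'],s['tool_rot'],robot.grip_depth)
for n in ['scene','side']:
    p=cams.read_camera(n);cv2.imwrite(f'pics/{n}0.png',p['img'][:,:,::-1])
    print(n,p['R'],p['t'],p['fx'],p['cx'],p['cy'])
    for th in ['tile_5','keeper','keeper_peg','board','kiln_prop','slip_trailer']:
        for b in cams.boxes_of(p,th)[:8]:
            print(th,np.round(b['position']),round(b['score'],2))
E
```

```text
0.0 [ 191.17910341 -620.56457516  213.38399894] [[ 9.55697274e-01  2.94350996e-01 -4.60085728e-04]
 [ 2.94351310e-01 -9.55695083e-01  2.05279146e-03]
 [ 1.64539541e-04 -2.09727403e-03 -9.99997787e-01]] 18.8
scene [[ 0.75003881  0.66139174 -0.00165525]
 [ 0.467032   -0.53139759 -0.70675152]
 [-0.46831922  0.52931802 -0.70745993]] [-384.94756888 -198.27646899 1668.63663671] 399.703305124518 259.67759317765604 187.76328940666767
tile_5 [ 564. -102.   38.] 0.78
tile_5 [365. 194.  18.] 0.7
tile_5 [727. 139.  23.] 0.69
tile_5 [550. 318.  22.] 0.69
tile_5 [256. 258.  22.] 0.69
tile_5 [543.  18.  34.] 0.65
tile_5 [ 740. -234.   82.] 0.65
tile_5 [ 572. -164.   36.] 0.63
keeper [556. -42.  36.] 0.57
keeper_peg [589.  81.  42.] 0.59
board [ 587. -118.   25.] 0.69
kiln_prop [416.  92.  52.] 0.47
side [[-9.07389632e-01 -4.20289761e-01  7.57204025e-04]
 [-3.03731654e-01  6.54497711e-01 -6.92372608e-01]
 [ 2.90501530e-01 -6.28481713e-01 -7.21539741e-01]] [459.49928738 164.15671996 954.8232496 ] 348.2849037894892 255.48913097317785 193.68404680466702
tile_5 [542. 327.  18.] 0.93
tile_5 [240. 277.  17.] 0.89
tile_5 [535.  23.  35.] 0.81
tile_5 [718. 160.  16.] 0.78
tile_5 [549. -31.  35.] 0.74
tile_5 [528.  84.  39.] 0.61
tile_5 [357. 201.  16.] 0.59
tile_5 [ 554. -100.   39.] 0.48
keeper [583.  87.  39.] 0.68
keeper_peg [584.  83.  42.] 0.48
keeper_peg [543. 107.  28.] 0.4
board [541. 106.  23.] 0.74
kiln_prop [404. 110.  60.] 0.94
slip_trailer [433. -87.  44.] 0.54
```

```bash
python3 - <<'E'
import cv2
for n in ['scene','side']:
    i=cv2.imread(f'pics/{n}0.png');cv2.imwrite(f'pics/{n}0b.png',cv2.resize(i,(800,600),interpolation=cv2.INTER_CUBIC))
E
```

```text
(no output)
```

View pics/scene0b.png

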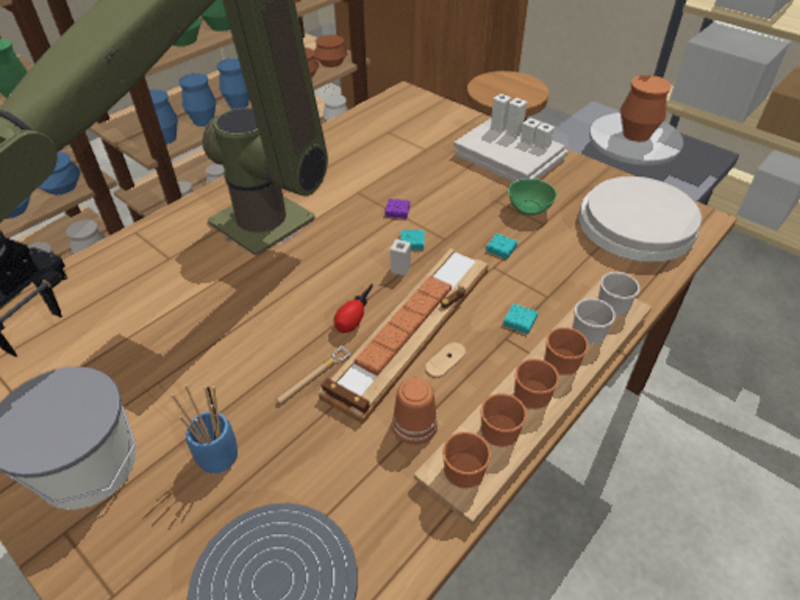

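View pics/side0b.png

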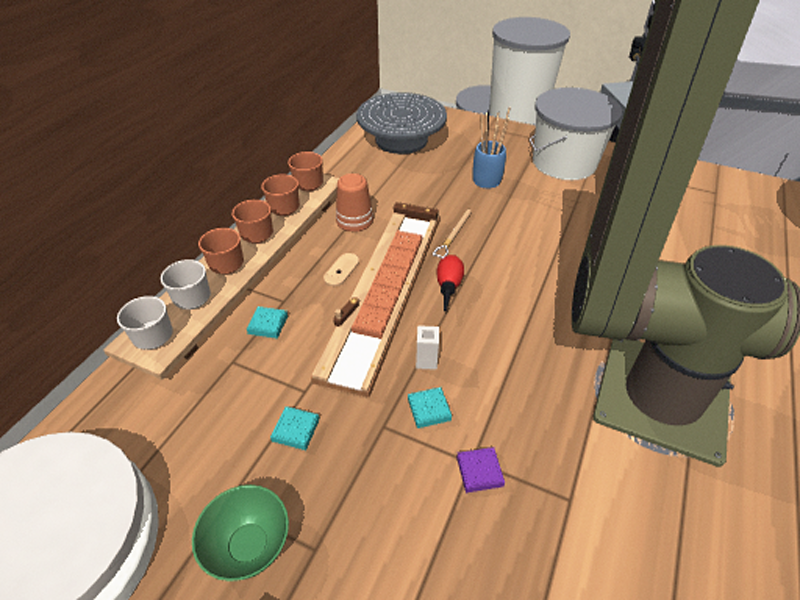

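The scene shows the row in the board's lane, with the dark stop at about (355,395) and the white open end at about (455,268). The keeper lies on the far rail near (455,295), and the purple and turquoise look-alikes are off the board. Next I'll plan a move to a wrist view above the tail.

```bash
cat > h.py <<'E'
import numpy as np
from scipy.spatial.transform import Rotation as Ro
from plant import sense,cams,robot
def yawR(a): # tool down, tool x at world angle a
    c,s=np.cos(a),np.sin(a); return np.array([[c,s,0],[s,-c,0],[0,0,-1.]])
def plan(p1,a1,n,R0=None,p0=None):
    """n equal steps, straight line, to p1 and yaw a1; rows in tool axes"""
    s=sense(); p0=np.array(s['tcp_pos']) if p0 is None else p0
    R0=np.array(s['tool_rot']) if R0 is None else R0
    rv=Ro.from_matrix(R0.T@yawR(a1)).as_rotvec()/n
    R=R0; d=(np.array(p1)-p0)/n
    out=[]
    for i in range(n):
        out.append(np.r_[np.round(R.T@d,1),np.round(rv,4)]); R=R@Ro.from_rotvec(rv).as_matrix()
    for k in range(0,n,8): print('; '.join(' '.join(f'{v:g}' for v in r) for r in out[k:k+8]),'\n')
E
python3 - <<'E'
from h import *
plan([500,90,320],np.deg2rad(101),16)
print(cams.read_camera('wrist')['hand_eye'])
E
```

```text
31.5 -36.8 -6.6 0 0 -0.0915; 34.8 -33.8 -6.6 0 0 -0.0915; 37.7 -30.5 -6.6 0 0 -0.0915; 40.3 -26.9 -6.6 0 0 -0.0915; 42.6 -23.1 -6.6 0 0 -0.0915; 44.5 -19.1 -6.6 0 0 -0.0915; 46.1 -14.9 -6.6 0 0 -0.0915; 47.3 -10.7 -6.6 0 0 -0.0915 

48 -6.3 -6.6 0 0 -0.0915; 48.4 -1.9 -6.6 0 0 -0.0915; 48.4 2.5 -6.6 0 0 -0.0915; 48 7 -6.6 0 0 -0.0915; 47.1 11.3 -6.6 0 0 -0.0915; 45.9 15.6 -6.6 0 0 -0.0915; 44.3 19.7 -6.6 0 0 -0.0915; 42.3 23.7 -6.6 0 0 -0.0915 

[[ 9.21935309e-04 -9.61698481e-01 -2.74107974e-01  7.78907861e+01]
 [ 9.99998944e-01  5.78730565e-04  1.33294200e-03 -5.36542251e-01]
 [-1.12325363e-03 -2.74108913e-01  9.61697999e-01 -1.70162632e+02]
 [ 0.00000000e+00  0.00000000e+00  0.00000000e+00  1.00000000e+00]]
```

Request:
{"method": "drive_tool", "body": {
  "moves": "31.5 -36.8 -6.6 0 0 -0.0915; 34.8 -33.8 -6.6 0 0 -0.0915; 37.7 -30.5 -6.6 0 0 -0.0915; 40.3 -26.9 -6.6 0 0 -0.0915; 42.6 -23.1 -6.6 0 0 -0.0915; 44.5 -19.1 -6.6 0 0 -0.0915; 46.1 -14.9 -6.6 0 0 -0.0915; 47.3 -10.7 -6.6 0 0 -0.0915",
  "fingers": 0
}}

```text
clock: 1.75
tcp_pos: [346.0, -264.1, 267.9]
tool_rot: [[0.512, 0.859, 0.001], [0.859, -0.512, -0.001], [-0.0, 0.001, -1.0]]
ft_force: [0.7, 0.3, 0.1]
gripper_width: 0.214
finger_force: 0.0
```

Request:
{"method": "drive_tool", "body": {
  "moves": "48 -6.3 -6.6 0 0 -0.0915; 48.4 -1.9 -6.6 0 0 -0.0915; 48.4 2.5 -6.6 0 0 -0.0915; 48 7 -6.6 0 0 -0.0915; 47.1 11.3 -6.6 0 0 -0.0915; 45.9 15.6 -6.6 0 0 -0.0915; 44.3 19.7 -6.6 0 0 -0.0915; 42.3 23.7 -6.6 0 0 -0.0915"
}}

```text
clock: 2.75
tcp_pos: [500.4, 91.8, 320.8]
tool_rot: [[-0.194, 0.981, 0.001], [0.981, 0.194, -0.0], [-0.0, 0.001, -1.0]]
ft_force: [0.8, -0.4, -0.3]
gripper_width: 0.005
finger_force: 0.0
```

Request:
{"method": "drive_tool", "body": {
  "moves": "0 0 0 0 0 0; 0 0 0 0 0 0"
}}

```text
clock: 3.0
tcp_pos: [499.8, 89.9, 320.1]
tool_rot: [[-0.191, 0.982, -0.0], [0.982, 0.191, -0.001], [-0.0, -0.001, -1.0]]
ft_force: [0.6, -1.0, 0.3]
gripper_width: 0.005
finger_force: 0.0
```

```bash
cat >> h.py <<'E'
import cv2
def shot(n,name):
    s=sense(); p=cams.read_camera(n)
    if n=='wrist':
        T=np.eye(4);T[:3,:3]=s['tool_rot'];T[:3,3]=s['tcp_pos']
        M=np.linalg.inv(T@p['hand_eye']);p['R'],p['t']=M[:3,:3],M[:3,3]
    cv2.imwrite(f'pics/{name}.png',cv2.resize(p['img'][:,:,::-1],(800,600),interpolation=cv2.INTER_CUBIC))
    return p
def unproj(p,u,v,z):
    d=p['R'].T@np.array([(u-p['cx'])/p['fx'],(v-p['cy'])/p['fy'],1]); c=-p['R'].T@p['t']
    return c+d*(z-c[2])/d[2]
E
python3 - <<'E'
from h import *
import pickle
s=sense();print(s['clock'],s['tcp_pos'],s['qpos'],s['ft_force'],s['gripper_width'])
p=shot('wrist','w1');pickle.dump(p,open('w1.pkl','wb'))
for th in ['tile_5','keeper','keeper_peg']:
    for b in cams.boxes_of(p,th)[:6]: print(th,np.round(b['position']),round(b['score'],2))
E
```

```text
3.0 [499.77125479  89.88572509 320.05506083] [ 7.24897660e-02 -2.39613813e-01  1.82355271e+00 -5.02894134e-04
  1.55818099e+00 -1.19332315e-01] [ 0.56061811 -1.01634428  0.27274312] 0.004556012502610404
tile_5 [364. 195.  18.] 0.93
tile_5 [551. 315.  14.] 0.92
tile_5 [532.  80.  37.] 0.81
tile_5 [542.  24.  32.] 0.75
tile_5 [719. 152.  21.] 0.7
tile_5 [249. 258.  22.] 0.62
keeper [582.  85.  40.] 0.58
keeper_peg [578.  80.  38.] 0.79
keeper_peg [567. -18.  34.] 0.54
keeper_peg [424. -53.  34.] 0.41
```

View pics/w1.png

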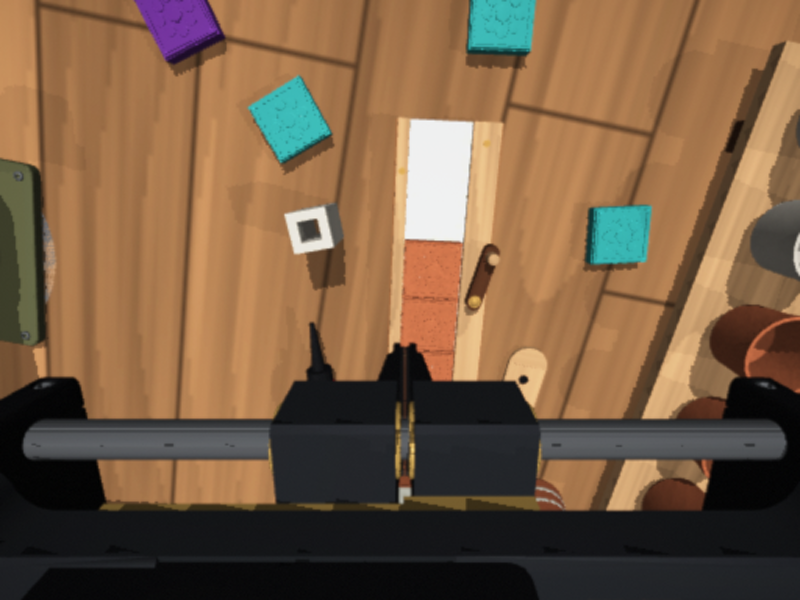

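```bash
python3 - <<'E'
from h import *
import pickle
p=pickle.load(open('w1.pkl','rb'));im=p['img'].astype(int)
m=((im.min(2)>190)).astype(np.uint8)
n,l,st,_=cv2.connectedComponentsWithStats(m)
k=l[int(170/1.5625),int(440/1.5625)];m=l==k;print(st[k])
L=[];Rr=[]
for v in range(st[k][1]+6,st[k][1]+st[k][3]-8):
    u=np.where(m[v])[0];L.append(unproj(p,u.min()-.5,v,18)[:2]);Rr.append(unproj(p,u.max()+.5,v,18)[:2])
for e in (L,Rr):
    f=cv2.fitLine(np.array(e,np.float32),cv2.DIST_HUBER,0,.01,.01).ravel();f[:2]*=np.sign(f[1]);print(f,'x at y=150',f[2]+(150-f[3])*f[0]/f[1],np.degrees(np.arctan2(f[1],f[0])))
us=range(st[k][0]+8,st[k][0]+st[k][2]-8)
top=[unproj(p,u,np.where(m[:,u])[0].min()-.5,18)[:2] for u in us]
bot=[unproj(p,u,np.where(m[:,u])[0].max()+.5,36)[:2] for u in us]
print('open end',np.mean(top,0),'tail',np.mean(bot,0), bot[0],bot[-1])
a=1.5625
print('pivot',unproj(p,475/a,301/a,41),'peg top',unproj(p,493/a,259/a,58.5))
E
```

```text
[ 259   77   44   78 2942]
[-1.4888404e-01  9.8885465e-01  4.8870569e+02  1.6362796e+02] x at y=150 490.75754 98.56226
[-1.4236642e-01  9.8981404e-01  5.4994952e+02  1.7520619e+02] x at y=150 553.57495 98.18481
open end [508.54739639 225.03081674] tail [531.87852117 111.4179821 ] [510.3798185  108.21606211] [553.31475712 114.95841746]
pivot [583.38709767  55.60375477  41.        ] peg top [586.89589977 105.4097831   58.5       ]
```

Wrist view: the tail edge runs from (404,240) to (462,241), the pivot is at (475,301), the peg at (493,259) and the open end at row 120. The fitted board has a 98.5° heading and its origin near (551,-42). Width, pivot and peg radius all agree with the given sizes. The row is about 74 mm short of home and the keeper is at about -0.24 rad.

```bash
cat >> h.py <<'E'
A=np.deg2rad(98.5); BY=np.array([np.cos(A),np.sin(A),0]); BX=np.array([BY[1],-BY[0],0]); O=np.array([550.9,-41.9,0])
def W(x,y,z): return O+x*BX+y*BY+np.array([0,0,z])
def B(w): d=np.array(w)-O; return np.round([d@BX,d@BY,d[2]],1)
E
python3 -c "
from h import *
plan(W(0,180,70),A,6); plan(W(0,180,23),A,3,R0=yawR(A),p0=W(0,180,70))"
```

```text
6.9 5.5 41.7 0 0 0.0069; 7 5.5 41.7 0 0 0.0069; 7 5.4 41.7 0 0 0.0069; 7 5.4 41.7 0 0 0.0069; 7.1 5.3 41.7 0 0 0.0069; 7.1 5.3 41.7 0 0 0.0069 

0 0 15.7 0 0 0; 0 0 15.7 0 0 0; 0 0 15.7 0 0 0
```

Request:
{"method": "drive_tool", "body": {
  "moves": "7 5.4 41.7 0 0 0.0069; 7 5.4 41.7 0 0 0.0069; 7 5.4 41.7 0 0 0.0069; 7 5.4 41.7 0 0 0.0069; 7 5.4 41.7 0 0 0.0069; 7 5.4 41.7 0 0 0.0069"
}}

```text
clock: 3.95
tcp_pos: [524.8, 136.4, 69.0]
tool_rot: [[-0.148, 0.989, 0.001], [0.989, 0.148, 0.0], [-0.0, 0.001, -1.0]]
ft_force: [-0.1, 0.4, 0.3]
gripper_width: 0.005
finger_force: 0.0
```

Request:
{"method": "drive_tool", "body": {
  "moves": "0 0 16 0 0 0; 0 0 16 0 0 0; 0 0 15 0 0 0; 0 0 0 0 0 0; 0 0 0 0 0 0"
}}

```text
clock: 4.58
tcp_pos: [525.3, 137.2, 24.0]
tool_rot: [[-0.15, 0.989, 0.002], [0.989, 0.15, 0.0], [-0.0, 0.002, -1.0]]
ft_force: [0.2, 0.2, 1.0]
gripper_width: 0.002
finger_force: 0.0
```

```bash
python3 - <<'E'
from h import *
s=sense();print(s['clock'],B(s['tcp_pos']),s['ft_force'])
p=shot('side','s2')
a=p['img'][150:290,190:310,::-1];cv2.imwrite('pics/s2c.png',cv2.resize(a,None,fx=4.2,fy=4.2,interpolation=cv2.INTER_CUBIC))
E
```

```text
4.575 [  1.2 180.9  24. ] [0.24956119 0.16241137 0.99061957]
```

View pics/s2c.png

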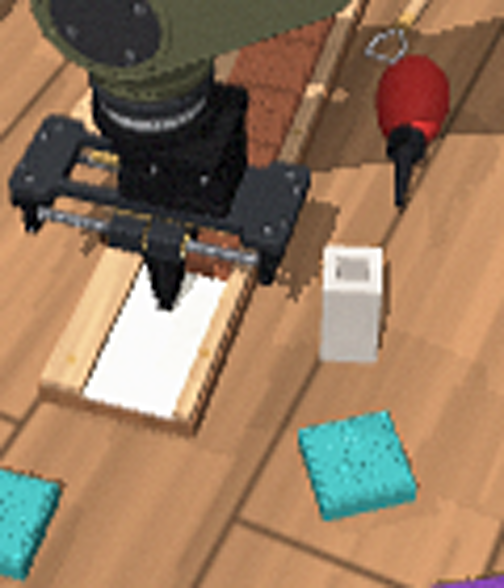

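The closed fingertips at (165,300) are in the lane over the white bed, clear of the tail and of both sides. I'll push slowly.

Request:
{"method": "drive_tool", "body": {
  "moves": "-5 0 0 0 0 0; -5 0 0 0 0 0; -4 0 0 0 0 0; -4 0 0 0 0 0; -5 0 0 0 0 0; -5 0 0 0 0 0; -5 0 0 0 0 0; -5 0 0 0 0 0"
}}

```text
clock: 5.62
tcp_pos: [530.4, 99.4, 23.1]
tool_rot: [[-0.15, 0.989, 0.0], [0.989, 0.15, 0.0], [0.0, 0.0, -1.0]]
ft_force: [-0.8, 3.6, 0.9]
gripper_width: 0.007
finger_force: 1.6
```

Request:
{"method": "drive_tool", "body": {
  "moves": "-5 0 0 0 0 0; -5 0 0 0 0 0; -5 0 0 0 0 0; -5 0 0 0 0 0; -5 0 0 0 0 0; -5 0 0 0 0 0; -3 0 0 0 0 0; -3 0 0 0 0 0"
}}

```text
clock: 6.62
tcp_pos: [535.8, 63.8, 23.1]
tool_rot: [[-0.15, 0.989, 0.0], [0.989, 0.15, 0.0], [0.0, 0.0, -1.0]]
ft_force: [-0.1, 3.6, 1.2]
gripper_width: 0.003
finger_force: 1.8
```

```bash
python3 - <<'E'
from h import *
s=sense();print(s['clock'],B(s['tcp_pos']),s['ft_force'])
E
```

```text
6.625 [  0.7 106.8  23.1] [-0.07364647  3.55316082  1.18208165]
```

Contact force is a steady 3.6 N. About 17 mm remains, so I'll go gently until the force rises.

Request:
{"method": "drive_tool", "body": {
  "moves": "-3 0 0 0 0 0; -3 0 0 0 0 0; -3 0 0 0 0 0; -2 0 0 0 0 0; -1 0 0 0 0 0"
}}

```text
clock: 7.25
tcp_pos: [537.5, 52.0, 23.1]
tool_rot: [[-0.15, 0.989, 0.0], [0.989, 0.15, 0.0], [0.0, 0.0, -1.0]]
ft_force: [-0.8, 2.9, 1.3]
gripper_width: 0.005
finger_force: 1.9
```

Request:
{"method": "drive_tool", "body": {
  "moves": "-1 0 0 0 0 0; -1 0 0 0 0 0"
}}

```text
clock: 7.5
tcp_pos: [537.8, 50.1, 23.1]
tool_rot: [[-0.15, 0.989, 0.0], [0.989, 0.15, 0.0], [0.0, 0.0, -1.0]]
ft_force: [-0.5, 4.0, 3.1]
gripper_width: 0.004
finger_force: 1.9
```

Request:
{"method": "drive_tool", "body": {
  "moves": "-1 0 0 0 0 0; -1 0 0 0 0 0"
}}

```text
clock: 7.75
tcp_pos: [537.9, 49.3, 23.1]
tool_rot: [[-0.149, 0.989, -0.0], [0.989, 0.149, 0.003], [0.003, -0.0, -1.0]]
ft_force: [-1.4, 10.1, 2.9]
gripper_width: 0.009
finger_force: 5.1
```

Request:
{"method": "drive_tool", "body": {
  "moves": "-1 0 0 0 0 0; 0 0 0 0 0 0"
}}

```text
clock: 8.0
tcp_pos: [538.0, 49.3, 23.1]
tool_rot: [[-0.149, 0.989, -0.001], [0.989, 0.149, 0.004], [0.004, 0.0, -1.0]]
ft_force: [-0.9, 11.2, 2.8]
gripper_width: 0.001
finger_force: 5.8
```

Request:
{"method": "drive_tool", "body": {
  "moves": "-1 0 0 0 0 0; 0 0 0 0 0 0"
}}

```text
clock: 8.25
tcp_pos: [538.0, 49.2, 23.1]
tool_rot: [[-0.149, 0.989, -0.001], [0.989, 0.149, 0.006], [0.006, -0.0, -1.0]]
ft_force: [-1.9, 14.5, 4.1]
gripper_width: 0.004
finger_force: 7.5
```

Request:
{"method": "drive_tool", "body": {
  "moves": "6 0 0 0 0 0; 12 0 0 0 0 0; 0 0 -30 0 0 0; 0 0 -50 0 0 0; 0 0 -60 0 0 0; 0 0 -60 0 0 0; 20 0 -40 0 0 0; 0 0 0 0 0 0"
}}

```text
clock: 9.25
tcp_pos: [534.6, 84.4, 267.9]
tool_rot: [[-0.151, 0.988, 0.009], [0.989, 0.151, -0.0], [-0.002, 0.008, -1.0]]
ft_force: [0.1, -0.2, -1.6]
gripper_width: 0.004
finger_force: 0.0
```

```bash
python3 - <<'E'
from h import *
s=sense();print(s['clock'],B(s['tcp_pos']),s['ft_force'])
p=shot('wrist','w3')
for b in cams.boxes_of(p,'keeper_peg')[:2]: print(B(b['position']),b['score'])
plan(W(92,142,110),A-np.pi/2,11); plan(W(92,142,46),A-np.pi/2,3,R0=yawR(A-np.pi/2),p0=W(92,142,110))
import pickle;pickle.dump(p,open('w3.pkl','wb'))
E
```

```text
9.25 [  2.6 127.3 267.9] [ 0.14198665 -0.18572889 -1.61230995]
[ 47.1 118.5  37.6] 0.75
1.4 8.3 13.9 0 0.0001 0.143; 2.5 8.1 13.9 0 0.0001 0.143; 3.7 7.6 13.9 0 0.0001 0.143; 4.7 7 13.9 0 0.0001 0.143; 5.7 6.3 13.9 0 0.0001 0.143; 6.5 5.4 13.9 0 0.0001 0.143; 7.2 4.4 13.9 0 0.0001 0.143; 7.8 3.4 13.9 0 0.0001 0.143 

8.2 2.2 13.9 0 0.0001 0.143; 8.4 1 13.9 0 0.0001 0.143; 8.4 -0.2 13.9 0 0.0001 0.143 

0 0 21.3 0 0 0; 0 0 21.3 0 0 0; 0 0 21.3 0 0 0
```

View pics/w3.png

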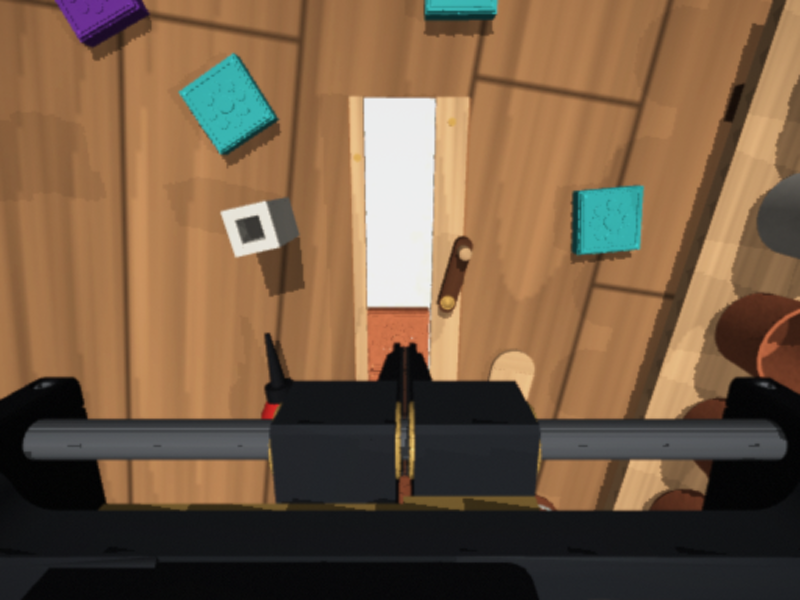

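```bash
python3 - <<'E'
from h import *
import pickle
p=pickle.load(open('w3.pkl','rb'));a=1.5625
for n,u,v,z in [('tailL',372,308,36),('tailR',428,308,36),('pivot',447,301,41),('peg',465,254,58.5),('endL',364,97,18),('endR',435,97,18)]: print(n,B(unproj(p,u/a,v/a,z)))
for b in cams.boxes_of(cams.read_camera('scene'),'tumbler')[:1]: print(B(b['position']),b['score'])
E
```

```text
tailL [-25.2  83.9  36. ]
tailR [28.1 84.  36. ]
pivot [45.4 92.3 41. ]
peg [ 57.8 139.8  58.5]
endL [-30.3 270.8  18. ]
endR [ 31.7 271.2  18. ]
[ 158.3 -219.5   87.3] 0.78
```

Request:
{"method": "drive_tool", "body": {
  "moves": "1.4 8.3 13.9 0 0 0.143; 2.5 8.1 13.9 0 0 0.143; 3.7 7.6 13.9 0 0 0.143; 4.7 7 13.9 0 0 0.143; 5.7 6.3 13.9 0 0 0.143; 6.5 5.4 13.9 0 0 0.143; 7.2 4.4 13.9 0 0 0.143; 7.8 3.4 13.9 0 0 0.143"
}}

```text
clock: 10.45
tcp_pos: [596.0, 104.1, 148.7]
tool_rot: [[0.841, 0.541, -0.004], [0.541, -0.841, -0.001], [-0.004, -0.002, -1.0]]
ft_force: [-0.2, 0.3, -0.2]
gripper_width: 0.005
finger_force: 0.0
```

Request:
{"method": "drive_tool", "body": {
  "moves": "8.2 2.2 13.9 0 0 0.143; 8.4 1 13.9 0 0 0.143; 8.4 0 13.9 0 0 0.143; 0 0 0 0 0 0; 0 0 0 0 0 0"
}}

```text
clock: 11.08
tcp_pos: [620.6, 111.9, 109.3]
tool_rot: [[0.989, 0.15, -0.002], [0.15, -0.989, -0.0], [-0.002, 0.0, -1.0]]
ft_force: [-0.0, 0.5, 0.0]
gripper_width: 0.003
finger_force: 0.0
```

```bash
python3 - <<'E'
from h import *
s=sense();print(s['clock'],B(s['tcp_pos']),s['qpos'])
E
```

```text
11.075 [ 91.6 141.8 109.3] [ 9.34180120e-02  1.67990889e-01  1.78454242e+00 -1.48428499e-04
  1.19085221e+00  1.51413084e+00]
```

Request:
{"method": "drive_tool", "body": {
  "moves": "0 0 21 0 0 0; 0 0 21 0 0 0; 0 0 21 0 0 0; 0 0 0 0 0 0; -6 0 0 0 0 0; -6 0 0 0 0 0; -4 0 0 0 0 0; -4 0 0 0 0 0"
}}

```text
clock: 12.08
tcp_pos: [601.8, 109.5, 47.9]
tool_rot: [[0.989, 0.148, 0.002], [0.148, -0.989, 0.001], [0.002, -0.0, -1.0]]
ft_force: [0.7, 0.5, 1.2]
gripper_width: 0.002
finger_force: 0.6
```

Request:
{"method": "drive_tool", "body": {
  "moves": "-4 0 0 0 0 0; -4 0 0 0 0 0; 0 0 0 0 0 0"
}}

```text
clock: 12.45
tcp_pos: [593.1, 108.0, 47.1]
tool_rot: [[0.989, 0.148, -0.001], [0.148, -0.989, -0.0], [-0.001, 0.0, -1.0]]
ft_force: [0.3, -0.1, -0.1]
gripper_width: 0.009
finger_force: 0.0
```

```bash
python3 - <<'E'
from h import *
s=sense();print(s['clock'],B(s['tcp_pos']),s['ft_force'])
E
```

```text
12.45 [ 63.9 142.   47.1] [ 0.28907989 -0.05155973 -0.11137588]
```

Request:
{"method": "drive_tool", "body": {
  "moves": "-7.7 -2.1 0 0 0 -0.15; -7.7 -2.1 0 0 0 -0.15; -7.7 -2.1 0 0 0 -0.15; -7.7 -2.1 0 0 0 -0.15; -7.7 -2.1 0 0 0 -0.15; -7.7 -2.1 0 0 0 -0.15; -7.7 -2.1 0 0 0 -0.15; 0 0 0 0 0 0"
}}

```text
clock: 13.45
tcp_pos: [542.6, 90.5, 46.9]
tool_rot: [[0.366, 0.931, -0.001], [0.931, -0.366, -0.0], [-0.001, -0.001, -1.0]]
ft_force: [-0.1, -0.9, 0.5]
gripper_width: 0.007
finger_force: 0.0
```

```bash
python3 - <<'E'
from h import *
s=sense();print(s['clock'],B(s['tcp_pos']),s['ft_force'])
p=shot('scene','k4')
a=p['img'][130:260,200:340,::-1];cv2.imwrite('pics/k4c.png',cv2.resize(a,None,fx=4.2,fy=4.2,interpolation=cv2.INTER_CUBIC))
E
```

```text
13.45 [ 11.4 132.1  46.9] [-0.10150636 -0.92503877  0.49301715]
```

View pics/k4c.png

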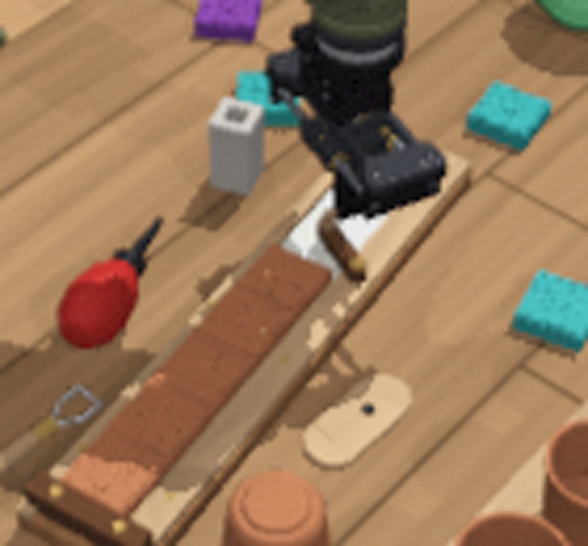

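The keeper is swinging in over the lane, with its arm running from (355,268) to (325,225). The row is closed up against the stop at (100,500). I'll carry on turning it.

Request:
{"method": "drive_tool", "body": {
  "moves": "-7.7 -2.1 0 0 0 -0.15; -7.7 -2.1 0 0 0 -0.15; -7.7 -2.1 0 0 0 -0.15; -3.6 -1.1 0 0 0 -0.07; 0 0 0 0 0 0"
}}

```text
clock: 14.12
tcp_pos: [531.3, 66.0, 47.1]
tool_rot: [[-0.144, 0.99, 0.0], [0.99, 0.144, -0.0], [-0.0, 0.0, -1.0]]
ft_force: [-0.0, 0.4, 0.7]
gripper_width: 0.003
finger_force: 0.0
```

Request:
{"method": "drive_tool", "body": {
  "moves": "-2 0 0 0 0 0; 0 0 0 0 0 0"
}}

```text
clock: 14.38
tcp_pos: [531.4, 64.8, 47.1]
tool_rot: [[-0.146, 0.989, -0.0], [0.989, 0.146, 0.001], [0.001, -0.0, -1.0]]
ft_force: [-1.1, 3.5, 1.0]
gripper_width: 0.0
finger_force: 1.8
```

Request:
{"method": "drive_tool", "body": {
  "moves": "-2 0 0 0 0 0; 0 0 0 0 0 0"
}}

```text
clock: 14.62
tcp_pos: [531.4, 64.2, 47.2]
tool_rot: [[-0.146, 0.989, -0.001], [0.989, 0.146, 0.004], [0.004, -0.0, -1.0]]
ft_force: [-1.8, 9.5, 1.0]
gripper_width: 0.004
finger_force: 4.7
```

Request:
{"method": "drive_tool", "body": {
  "moves": "6 0 0 0 0 0; 15 0 0 0 0 0; 15 0 -40 0 0 0; 20 0 -60 0 0 0; 20 0 -60 0 0 0; 0 0 -40 0 0 0; 0 0 0 0 0 0; 0 0 0 0 0 0"
}}

```text
clock: 15.62
tcp_pos: [520.1, 136.9, 244.8]
tool_rot: [[-0.147, 0.989, -0.001], [0.989, 0.147, -0.001], [-0.0, -0.001, -1.0]]
ft_force: [-0.2, 0.2, 0.0]
gripper_width: 0.004
finger_force: 0.0
```

```bash
python3 - <<'E'
from h import *
s=sense();print(s['clock'],B(s['tcp_pos']),s['ft_force'])
p=shot('wrist','w5');q=shot('scene','k5')
a=q['img'][130:270,190:340,::-1];b=p['img'][120:260,180:340,::-1]
cv2.imwrite('pics/c5.png',np.hstack([cv2.resize(a,(400,373),interpolation=3),cv2.resize(b,(400,373),interpolation=3)]))
E
```

```text
15.625 [ -4.1 181.4 244.8] [-0.17667043  0.18481765  0.02603978]
```

View pics/c5.png

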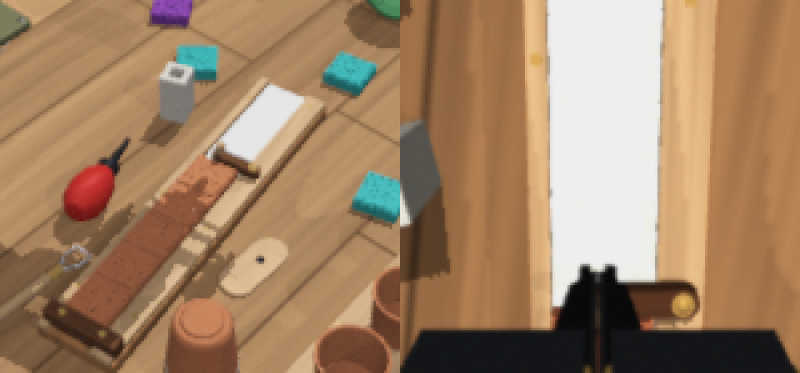

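View pics/w5.png

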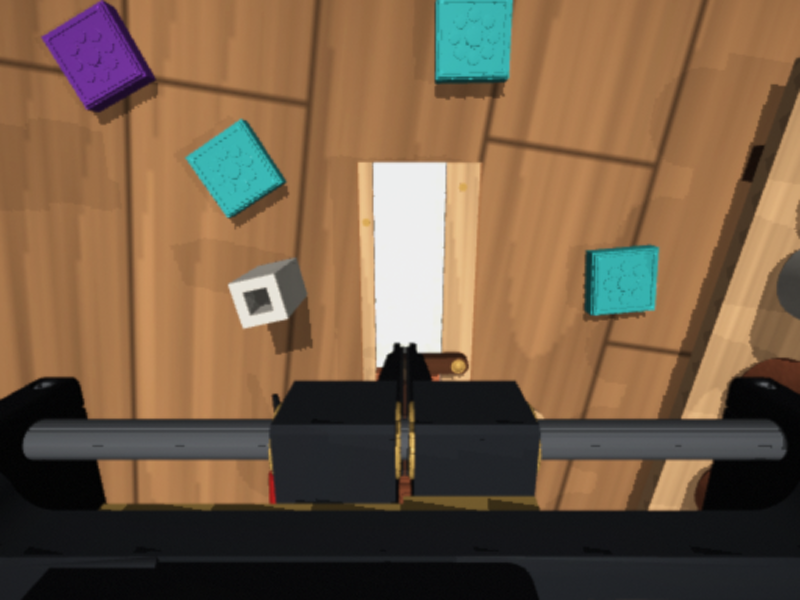

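The keeper lies square across the lane at (240,160) in the left crop, behind the last tile. The row is closed up against the stop at (80,325), and the bystanders haven't moved. Handing in.

```bash
python3 -c "
from plant import robot
print(robot.job_done())"
```

```text
the job is handed in; nothing more can be done
None
```

I pushed the five tiles home against the end stop by the last tile alone, turned the keeper square across the lane behind them, and handed the job in at about 16 s; the last pictures showed no gaps and nothing else moved, but the hand-in returned no verdict.

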